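# Jack up the slide warmer and hold it

### The arm

A 6-joint arm with a two-finger parallel gripper is mounted at the origin on the work surface. World frame = base frame: x ahead of the robot, y to its left, z up, the work surface at z = 0. Lengths are in m, angles in rad, forces in N, time in s.
With the tool pointing down it reaches from about 0.3 to 0.875 m from the base axis. Payload 6.4 kg.
Tool frame: the origin (TCP) lies midway between the tips of the shut fingers; the grasp point (between the pads) lies 19 mm behind it; z points along the fingers, y is the line along which they close (so a half turn about z gives the same grasp; the last joint's range is limited). The gripper opens to 85 mm and grips with 20 to 120 N. Pads are 22 mm wide; open, the fingers measure 114 mm over their backs; the gripper's body (76 mm by 85 mm) begins 54 mm behind the grasp point. The pads swing forward as they close: fully open they stand 13 mm farther back than shut.
Start: joints at [0.939, 0.181, 1.607, -0, 1.354, -0.206], TCP at [0.237, 0.524, 0.231] pointing down, gripper open.
Joint ranges: [-2.99, 2.99], [-0.89, 2.07], [0.3, 2.58], [-1.14, 4.28], [0, 2.63], [-3.12, 3.12]. Speed limits (rad/s): [2.57, 2.57, 3.01, 3.14, 3.14, 3.14].

### API

Orientations are given as a unit quaternion [w, x, y, z].
In Python, from bench import ctrl gives the robot as it stands.
- The arm moves only by the tool drive_tool, never from a script. Its argument "plan" is a list that holds one entry, the list of rows, each a list of 4 numbers: the shift along the tool's x, y, z scaled (see below), then the turn about the tool's z scaled (see below). In form: [[[x, y, z, roll], ...]]. A call has 1 to 12 rows; each row is the pose to reach, as a shift and turn from the pose commanded when the call began, along the tool's axes at that moment, turning the shorter way round; what a row does not reach only later rows make up. The controller multiplies each number of a shift by 400 mm and each number of a turn by 180 degrees. A row lasts 1/12 s, in which the tool goes at most 41.7 mm and 7.16 degrees, less where a joint would pass 70% of its speed; a pose out of reach is approached as far as the arm can. A call with a number of a shift or a turn outside -1 to 1 is refused whole. A call with a gripper value outside its range is refused whole. "jaw" is the closure, from 0 (fully open) to 1 (shut), set as the call begins (left out, the last holds). The fingers move at their own pace and stop on an object; the grip force is fixed at half the most. Time passes only in rows, so rows that repeat a pose let the fingers close. It gives the time, the measured TCP pose, the force, the opening and the grip force at its end, in the units of the state.
- ctrl.get_obs(): the state, without advancing time (a new reading comes with each control period).
- ctrl.camera(name): name is "scene" or "top" or "wrist"; returns (picture, depth): 384x512x3 uint8, red, green, blue; 384x512 float32, m along the optical axis (not along the pixel's ray), 0 where there is no reading.
- ctrl.camera_info(name): a dict with "camera_matrix" (3x3 intrinsics, pixels), "D" ([k1, k2, p1, p2, k3] as OpenCV has them; the pictures are not rectified), "R" (3x3) and "t" (3): a world point X has camera coordinates R X + t; the wrist camera has in their place "T_tool_cam" (4x4, takes a point from camera to tool coordinates, whose origin is the TCP and whose axes are the flange's). Camera axes: x right, y down, z forward; pixel columns grow to the right and rows downward; lengths in m; the calibration is good to about 2 mm. A picture is of the moment at which its call begins: read the wrist's pose just before it. camera_info takes no time and is no camera call.
- ctrl.hand_in(): hands the job in; it is judged then, once.
The state is a dict: "time_s": time; "q": joint angles; "dq": joint speeds; "joint_efforts": joint torques, N m; "eef_pos": TCP position; "eef_rot": TCP orientation; "wrist_force": force on the tool from outside, world axes, zero at the start; "torque": the same for the moment, N m; "opening": opening from 0.0 (shut) to 1.0 (fully open); "grasp_force": force on a finger pad.
Only numpy, scipy, OpenCV 4.12 (cv2) and the standard library are available. Lean on these libraries where they do the work, as an engineer would, in place of code of your own. Each camera call takes 0.05 s, during which the arm holds its last target. There are 200 camera calls.

### The job

The slide-warming plate's feet have stuck to the bench. Stand the small lever jack flat on the bench with its saddle centred under the steel lift tab that the steel cone marks, pump the paddle handle with the gripper's fingers through two full strokes (right down and right back up each time) to work the feet loose, then press it right down a third time and finish while still holding it down, the warmer's front edge raised on the jack. Leave the cone, the vial and all the other things standing where they are, and do not lift the warmer with the arm.

Things in the scene. Friction and masses are not known exactly. Their poses are not given: they have to be found in the camera images.
- jack: Loose lever jack, 0.9 kg. Origin: underside of its base plate, z = 0 on the bench; x points to the saddle (toe) end, handle towards -x. Plate x -100 to 90, 70 wide, 10 thick. Saddle at x = 65; aluminium grip block at x = -10 (34 long, 30 wide, top z = 58); two cheeks at x = -55 (42 wide, top z = 62) with the handle pivot at z = 50. No ratchet: it lifts only while the handle is held down.
- grip_block (a point): Centre of the jack's grip block, 13 below its top (jack x = -10, z = 45). Grip it across its 30 width (jack y); it is close to the jack's balance point.
- saddle_top (a point): Centre of the top of the jack's round steel saddle (32 dia, jack x = 65). 48 above the bench at rest; rises 36 per rad of handle travel, 18 in all.
- paddle_top (a point): Centre of the top face of the black rubber paddle (50 long x 36 wide x 14 thick) at the handle's end, 130 from the pivot. At rest at jack x = -166, z = 118; fully down the handle is level and it is at jack x = -185, z = 57. It moves on an arc about the pivot (jack x = -55, z = 50).
- handle (a joint): Angle of the jack handle, rad: 0 at rest (up, its spring returns it), 0.5 fully down against its stop. Pressing the paddle takes about 4 N at the start and 10 to 17 N near the bottom with the warmer on the saddle.
- warmer: White slide-warming plate, 280 deep x 340 wide, top deck 110 above the bench, 5.5 kg give or take. Origin: on the bench under its centre; x axis points from its front to its rear; the front edge (x = -140), which faces the robot's right, carries two steel lift tabs. Its underside stands 30 above the bench. Rear feet stay on the bench; the front tips up about them.
- front_edge (a point): Middle of the top edge of the warmer's front: 110 above the bench when the warmer stands, about 120 with the jack handle fully down.
- marker: Loose turned steel cone, 30 dia x 46 high, standing on the deck's front rim just behind one of the two lift tabs. Origin: centre of its underside; x axis as the warmer's.
- marked_pad (a point): Centre of the underside of the lift tab marked by the cone: 58 in front of the cone's axis, 56 below the deck. The tab is a flat steel plate 50 wide, 10 thick, standing out 63 from the warmer's front; its underside is 54 above the bench, its centre 34 in front of the front face. The other, like tab is 150 away along the front.
- vial: Bystander: small amber capped bottle, 28 dia x 55, on the deck behind the other tab. Origin: underside.
- jar: Bystander: white jar, 52 dia x 70, on the bench. Origin: underside.
- slide_box: Bystander: flat grey box 90 x 130 x 35 on the bench. Origin: underside.
- brush: Bystander: brush lying on the bench, 170 long. Origin near its middle.
- driver: Bystander: screwdriver lying on the bench, 180 long. Origin near its middle.
- beaker: Bystander: white cup, 70 dia x 90, on the bench. Origin: underside.

How it is judged:
By the outcome, as a careful person would: the job done as asked, in the order asked, and still so for the second after the job is handed in, while the arm keeps its last pose, push and grip.
It also fails if it takes over 66 s, if anything falls off the work surface, if the arm or the gripper's body presses on something with over 40 N, if the wrist force passes 120 N, or if a joint passes its speed limit or range.

## Working session

There is one attempt and no reset: what is moved stays moved. The work goes in short steps, Python scripts to look and compute and a tool call to move; the robot and the scene stay as the last step left them, time stands still between calls to the robot, and variables do not carry over. Pictures are saved under pics/ and viewed, at most 10 in all, crops included, and the job is handed in when it is done.

Besides the shell and the picture viewer there is one more tool, called after "Emit:" as name(argument=value, ...), one argument or row to a line, values as JSON. drive_tool: Moves the arm, as the interface text tells. Its arguments: {"type":"object","properties":{"plan":{"type":"array"},"jaw":{"type":"number"}},"required":["plan"]}

```bash
ls; mkdir -p pics; cat > h.py <<'E'
import numpy as np, cv2
from bench import ctrl
def snap(n):
    o=ctrl.get_obs(); im,d=ctrl.camera(n); i=ctrl.camera_info(n); return o,im,d,i
def world(n,d,i,o=None):
    h,w=d.shape; K=np.array(i["camera_matrix"]); D=np.array(i["D"])
    uv=np.stack(np.meshgrid(np.arange(w),np.arange(h)),-1).reshape(-1,1,2).astype(float)
    r=cv2.undistortPoints(uv,K,D).reshape(h,w,2)
    P=np.dstack([r*d[...,None],d])
    if n=="wrist":
        T=np.array(i["T_tool_cam"]); from scipy.spatial.transform import Rotation as R_
        q=o["eef_rot"]; Rw=R_.from_quat([q[1],q[2],q[3],q[0]]).as_matrix()
        X=(P@T[:3,:3].T+T[:3,3])@Rw.T+np.array(o["eef_pos"])
    else: X=(P-np.array(i["t"]))@np.array(i["R"])
    X[d==0]=np.nan
    return X
E
python3 - <<'E'
from h import *
for n in ("top","scene"):
    o,im,d,i=snap(n); np.savez(f"{n}.npz",X=world(n,d,i),im=im)
    cv2.imwrite(f"pics/{n}0.png",im[...,::-1])
print(o)
E
```

```text
pics
{'time_s': 0.05, 'q': array([ 9.38711877e-01,  1.81543557e-01,  1.60801818e+00, -4.66575318e-06,
        1.35378311e+00, -2.06289100e-01]), 'dq': array([ 7.12960167e-04, -1.33619796e-03, -1.89856332e-03,  7.56787255e-05,
        3.10644249e-05,  7.98818108e-05]), 'joint_efforts': array([ 1.04886251e-04, -4.46250916e+01, -3.52582633e+01, -2.97240103e-04,
        4.14251510e-03, -3.74589533e-06]), 'eef_pos': array([0.23714695, 0.52321197, 0.23037782]), 'eef_rot': array([-3.54504688e-04,  2.11292462e-01,  9.77422492e-01, -8.01167658e-04]), 'wrist_force': array([-0.33289323,  0.52652639, -0.11407058]), 'torque': array([-0.01505027, -0.06915937, -0.02839053]), 'grasp_force': 0.0, 'opening': 1.0024760220754705}
```

View pics/top0.png

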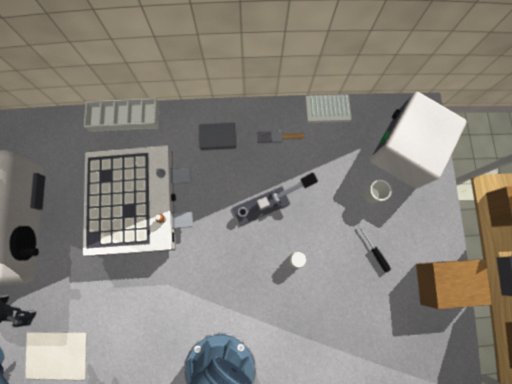

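View pics/scene0.png

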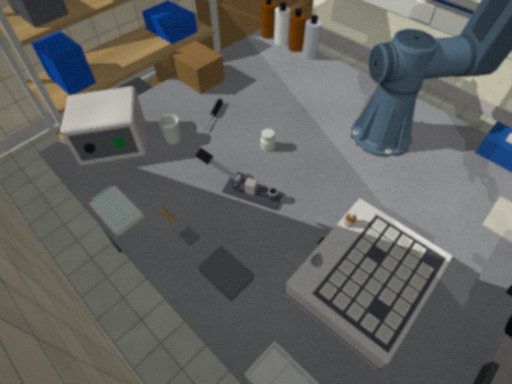

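The top view shows the warmer at left, with its tabs at about (183,172) and (183,220). The deck items are a grey one at (160,173) and an amber one at (160,218). The jack is at (262,205), with its paddle at (310,180) and saddle at (242,212). I'll measure these next.

```bash
python3 - <<'E'
from h import *
T=np.load("top.npz");X=T["X"];im=T["im"]
S=np.load("scene.npz");XS=S["X"];ims=S["im"]
a=cv2.resize(im[135:255,140:330],None,fx=4,fy=4,interpolation=cv2.INTER_CUBIC)
cv2.imwrite("pics/crop1.png",a[...,::-1])
b=cv2.resize(ims[130:290,190:380],None,fx=4,fy=3.7,interpolation=cv2.INTER_CUBIC)
cv2.imwrite("pics/crop2.png",b[...,::-1])
for n,(u,v) in dict(grey=(160,173),amber=(160,218),tabA=(183,174),tabB=(183,220),deckc=(120,200),paddle=(310,180),saddle=(242,212),grip=(264,203),jar=(298,260),beaker=(381,190),benchA=(200,200),box=(217,136)).items(): print(n,X[v,u].round(3))
np.set_printoptions(linewidth=200,suppress=True)
# jack points above bench
m=np.zeros(X.shape[:2],bool); m[165:230,225:325]=1
m&=X[...,2]>.006
P=X[m];print(len(P))
pl=P[(P[:,2]<.02)]; print("plate rect",cv2.minAreaRect((pl[:,:2]*1000).astype(np.float32)))
hi=P[(P[:,2]>.1)]; print("paddle",hi.mean(0).round(4),len(hi),cv2.minAreaRect((hi[:,:2]*1000).astype(np.float32)))
m=np.zeros(X.shape[:2],bool); m[140:260,75:178]=1
m&=(abs(X[...,2]-.11)<.006); D=X[m]; print("deck",cv2.minAreaRect((D[:,:2]*1000).astype(np.float32)),D[:,2].mean())
for (r0,r1) in((160,195),(205,235)):
  m=np.zeros(X.shape[:2],bool); m[r0:r1,172:200]=1; m&=(abs(X[...,2]-.064)<.008); Q=X[m]; print("tab",len(Q),Q[:,2].mean(),cv2.minAreaRect((Q[:,:2]*1000).astype(np.float32)))
  m=np.zeros(X.shape[:2],bool); m[r0-5:r1,148:172]=1; m&=(X[...,2]>.12); Q=X[m]; print("thing",len(Q),Q[:,2].max(),Q.mean(0),cv2.minAreaRect((Q[:,:2]*1000).astype(np.float32)))
E
```

```text
grey [0.624 0.163 0.137]
amber [0.478 0.156 0.155]
tabA [0.636 0.104 0.065]
tabB [0.482 0.104 0.059]
deckc [0.545 0.296 0.116]
paddle [ 0.587 -0.313  0.118]
saddle [ 0.503 -0.091  0.046]
grip [ 0.529 -0.165  0.055]
jar [ 0.338 -0.265  0.067]
beaker [ 0.563 -0.576  0.028]
benchA [0.557 0.056 0.002]
box [ 0.78  -0.01   0.031]
1266
plate rect ((552.8455200195312, -183.1773223876953), (195.90635681152344, 289.07733154296875), 0.5032686591148376)
paddle [ 0.5889 -0.3059  0.1164] 187 ((587.9800415039062, -302.3312072753906), (35.963504791259766, 58.964290618896484), 21.963796615600586)
deck ((550.63623046875, 280.66961669921875), (341.80810546875, 282.64404296875), 2.2509939670562744) 0.1104947813559599
tab 289 0.06273802822579669 ((613.5119018554688, 111.07415008544922), (62.40727615356445, 92.29753112792969), 89.577880859375)
thing 56 0.1553279338824991 [0.62894565 0.16449474 0.13632979] ((629.3109130859375, 163.97232055664062), (18.13174057006836, 24.902212142944336), 42.47767639160156)
tab 309 0.06314472972781741 ((488.5181884765625, 105.5152587890625), (87.79610443115234, 64.4078369140625), 2.1803812980651855)
thing 80 0.16631749187673173 [0.47959199 0.15740638 0.14652142] ((480.27520751953125, 161.0479736328125), (26.50670623779297, 24.646991729736328), 88.47615051269531)
```

View pics/crop1.png

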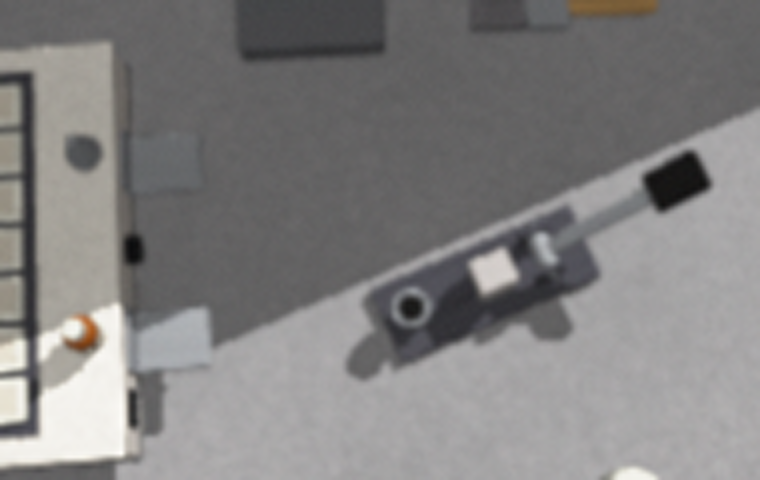

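View pics/crop2.png

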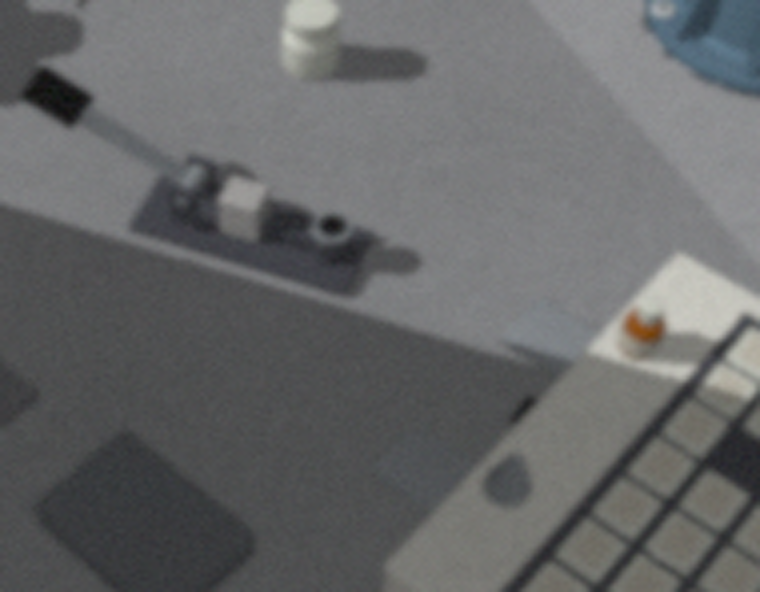

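The crops show the grey cone behind the far tab, centred near crop1 (165,160), and the amber vial behind the near tab. So the far tab (world x about 0.63) is the one to use. Jack points in crop1 are the saddle ring (411,307), the grip block (493,272) and the paddle (677,181). I'll refine these by intersecting pixel rays with the known heights.

```bash
cat >> h.py <<'E'
def rayz(n,pts,z,o=None):
    i=ctrl.camera_info(n); r=cv2.undistortPoints(np.array(pts,float).reshape(-1,1,2),np.array(i["camera_matrix"]),np.array(i["D"])).reshape(-1,2)
    R=np.array(i["R"]);t=np.array(i["t"]);C=-R.T@t; d=np.c_[r,np.ones(len(r))]@R
    return C+d*((np.broadcast_to(z,len(r))-C[2])/d[:,2])[:,None]
E
python3 - <<'E'
from h import *
np.set_printoptions(suppress=True,precision=4)
c=lambda p:[((x+.5)/4-.5+140,(y+.5)/4-.5+135) for x,y in p]
J=rayz("top",c([(411,307),(493,272),(677,181)]),[.048,.058,.118]);print(J)
print("axis",np.degrees(np.arctan2(*(J[0]-J[2])[[1,0]])),np.linalg.norm((J[0]-J[1])[:2]),np.linalg.norm((J[0]-J[2])[:2]),"exp .075 .231")
print("plate corners",rayz("top",c([(365,300),(570,206),(600,275),(400,367)]),.010))
print("tabA corners (root-far,tip-far,tip-near,root-near)",rayz("top",c([(131,134),(198,132),(201,188),(132,192)]),.064))
print("tabB",rayz("top",c([(137,320),(208,308),(211,365),(136,370)]),.064))
print("deck front corners",rayz("top",c([(112,42),(128,458)]),.11))
# depth-based
T=np.load("top.npz");X=T["X"]
for nm,(r0,r1,c0,c1,z0,z1) in dict(sad=(204,220,234,251,.040,.056),blk=(196,210,256,271,.052,.066),pad=(170,190,300,320,.10,.13),tabA=(160,190,174,194,.055,.073),tabB=(207,232,174,196,.055,.073)).items():
    Q=X[r0:r1,c0:c1].reshape(-1,3);Q=Q[(Q[:,2]>z0)&(Q[:,2]<z1)];print(nm,len(Q),np.median(Q,0),Q.mean(0),np.percentile(Q[:,:2],[4,96],axis=0).ravel())
E
```

```text
[[ 0.5047 -0.092   0.048 ]
 [ 0.5299 -0.1611  0.058 ]
 [ 0.5879 -0.3092  0.118 ]]
axis 110.96695978412207 0.07366285013734744 0.23261619221464683 exp .075 .231
plate corners [[ 0.5177 -0.0518  0.01  ]
 [ 0.5938 -0.2331  0.01  ]
 [ 0.5317 -0.2557  0.01  ]
 [ 0.4589 -0.0802  0.01  ]]
tabA corners (root-far,tip-far,tip-near,root-near) [[0.6586 0.14   0.064 ]
 [0.6581 0.083  0.064 ]
 [0.6094 0.0804 0.064 ]
 [0.6081 0.1386 0.064 ]]
tabB [[0.4999 0.1336 0.064 ]
 [0.5077 0.0748 0.064 ]
 [0.4607 0.0726 0.064 ]
 [0.4587 0.1342 0.064 ]]
deck front corners [[0.7251 0.1466 0.11  ]
 [0.3858 0.1301 0.11  ]]
sad 71 [ 0.5057 -0.0905  0.0469] [ 0.5053 -0.0904  0.0467] [ 0.4927 -0.104   0.5191 -0.0774]
blk 88 [ 0.5325 -0.1589  0.0567] [ 0.5325 -0.1601  0.0565] [ 0.5191 -0.1752  0.5463 -0.1449]
pad 181 [ 0.5887 -0.3068  0.1171] [ 0.589  -0.3066  0.1167] [ 0.571  -0.3278  0.6076 -0.2856]
tabA 249 [0.6335 0.1073 0.0627] [0.6335 0.1076 0.0626] [0.6105 0.0806 0.6576 0.1339]
tabB 290 [0.4835 0.1038 0.063 ] [0.4834 0.1036 0.0629] [0.4607 0.0743 0.5068 0.1328]
```

Emit:
drive_tool(
  plan=[
    [[-0.894,-0.814,0,0.248],[-0.894,-0.814,0,0.248],[-0.894,-0.814,0,0.248],[-0.894,-0.814,0,0.248],[-0.894,-0.814,0,0.248],[-0.894,-0.814,0,0.248],[-0.894,-0.814,0,0.248],[-0.894,-0.814,0,0.248],[-0.894,-0.814,0,0.248],[-0.894,-0.814,0,0.248],[-0.894,-0.814,0,0.248],[-0.894,-0.814,0,0.248]],
  ],
  jaw=0,
)

```text
time_s: 1.1
eef_pos: [0.4295, 0.076, 0.2313]
eef_rot: [0.0, 0.568, 0.823, -0.0]
wrist_force: [0.9, -0.6, -0.6]
opening: 1.0
grasp_force: 0.0
```

```bash
cat >> h.py <<'E'
def rel(x,y,z,yaw):
    "move numbers to TCP x,y,z with tool-y axis at world angle yaw deg (mod 180)"
    from scipy.spatial.transform import Rotation as R_
    o=ctrl.get_obs(); q=o["eef_rot"]; M=R_.from_quat([q[1],q[2],q[3],q[0]]).as_matrix()
    s=M.T@(np.array([x,y,z])-o["eef_pos"])/.4
    cur=np.degrees(np.arctan2(M[1,1],M[0,1])); d=-((yaw-cur+90)%180-90)
    print("t",round(o["time_s"],2),"pos",np.round(o["eef_pos"],4),"yaw",round(cur,2),"tilt",np.round(M[:2,2],3),"F",np.round(o["wrist_force"],1),"op",round(o["opening"],2),"g",o["grasp_force"],"q",np.round(o["q"],2))
    print("rel",s.round(4),"roll",round(d/180,4))
E
python3 -c "
from h import *
rel(.5315,-.1605,.12,21)
rel(.5315,-.1605,.025,21)"
```

```text
t 1.1 pos [0.4295 0.076  0.2313] yaw 20.84 tilt [ 0.    -0.001] F [ 0.9 -0.6 -0.6] op 1.0 g 0.0 q [-0.1  -0.14  1.94 -0.    1.35 -0.46]
rel [-0.6431  0.0279  0.2789] roll -0.0009
t 1.1 pos [0.4295 0.076  0.2313] yaw 20.84 tilt [ 0.    -0.001] F [ 0.9 -0.6 -0.6] op 1.0 g 0.0 q [-0.1  -0.14  1.94 -0.    1.35 -0.46]
rel [-0.6428  0.0279  0.5164] roll -0.0009
```

Emit:
drive_tool(
  plan=[
    [[-0.643,0.028,0.1,0],[-0.643,0.028,0.1,0],[-0.643,0.028,0.1,0],[-0.643,0.028,0.1,0],[-0.643,0.028,0.1,0],[-0.643,0.028,0.1,0],[-0.643,0.028,0.16,0],[-0.643,0.028,0.16,0],[-0.643,0.028,0.16,0]],
  ],
)

```text
time_s: 1.85
eef_pos: [0.5296, -0.1565, 0.1652]
eef_rot: [-0.003, 0.567, 0.823, -0.0]
wrist_force: [0.7, 0.1, 0.3]
opening: 1.006
grasp_force: 0.0
```

```bash
python3 - <<'E'
from h import *
np.set_printoptions(suppress=True,precision=4)
o,im,d,i=snap("wrist"); X=world("wrist",d,i,o); np.savez("w1.npz",X=X,im=im)
cv2.imwrite("pics/w1.png",im[...,::-1])
m=(X[...,2]>.052)&(X[...,2]<.066)&(np.hypot(X[...,0]-.5315,X[...,1]+.1605)<.035); 
n,l,s,c=cv2.connectedComponentsWithStats(m.astype(np.uint8)); k=1+s[1:,4].argmax()
Q=X[l==k]; print(s[k],Q.mean(0),cv2.minAreaRect((Q[:,:2]*1000).astype(np.float32)))
rel(.5315,-.1605,.025,21)
E
```

```text
[ 247  172   33   36 1156] [ 0.5325 -0.1604  0.0572] ((532.7097778320312, -161.3597869873047), (29.867942810058594, 33.18328857421875), 21.99146270751953)
t 1.9 pos [ 0.5304 -0.1561  0.1667] yaw 20.94 tilt [-0.002  0.001] F [-0.7  0.  -0.2] op 1.0 g 0.0 q [-0.5   0.2   1.72  0.    1.22 -0.87]
rel [-0.0121 -0.0008  0.3542] roll -0.0003
```

View pics/w1.png

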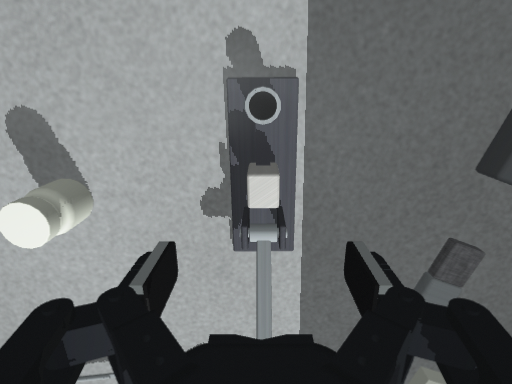

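The wrist view shows the grip block at (263,187) and the saddle at (263,104), both aligned with the fingers. The block measures (0.5325,-0.161), which agrees with the top view, so I'm descending.

Emit:
drive_tool(
  plan=[
    [[-0.013,0,0.09,0],[-0.013,0,0.18,0],[-0.013,0,0.25,0],[-0.013,0,0.31,0],[-0.013,0,0.35,0],[-0.013,0,0.352,0],[-0.013,0,0.352,0]],
  ],
)

```text
time_s: 2.48
eef_pos: [0.533, -0.1604, 0.0271]
eef_rot: [-0.0, 0.566, 0.824, 0.0]
wrist_force: [-0.3, -0.4, 0.1]
opening: 0.999
grasp_force: 0.0
```

Emit:
drive_tool(
  plan=[
    [[0,0,0,0],[0,0,0,0],[0,0,0,0],[0,0,0,0],[0,0,0,0],[0,0,0,0],[0,0,0,0],[0,0,0,0],[0,0,0,0],[0,0,0,0],[0,0,0,0]],
  ],
  jaw=1,
)

```text
time_s: 3.4
eef_pos: [0.5339, -0.1619, 0.0277]
eef_rot: [0.001, 0.567, 0.824, 0.0]
wrist_force: [0.1, 1.2, 7.1]
opening: 0.342
grasp_force: 62.6
```

```bash
python3 -c "
from h import *
rel(.532,-.161,.025,21)"
```

```text
t 3.4 pos [ 0.5339 -0.1619  0.0277] yaw 20.95 tilt [ 0.002 -0.001] F [0.1 1.2 7.1] op 0.34 g 62.60058403015137 q [-0.51  0.41  1.78  0.    0.95 -0.87]
rel [ 0.0038 -0.0036  0.0067] roll -0.0003
```

Emit:
drive_tool(
  plan=[
    [[0,0,-0.02,0],[0,0,-0.05,0],[0.02,0.04,-0.05,0.01],[0.06,0.11,-0.05,0.035],[0.1,0.19,-0.05,0.06],[0.14,0.26,-0.05,0.08],[0.17,0.32,-0.05,0.095],[0.19,0.355,-0.05,0.1033],[0.19,0.355,-0.05,0.1033],[0.19,0.355,-0.05,0.1033],[0.19,0.355,-0.05,0.1033]],
  ],
)

```text
time_s: 4.32
eef_pos: [0.6371, -0.0398, 0.0457]
eef_rot: [-0.001, 0.692, 0.722, -0.001]
wrist_force: [0.6, -0.2, -8.8]
opening: 0.342
grasp_force: 61.9
```

```bash
python3 - <<'E'
from h import *
np.set_printoptions(suppress=True,precision=4)
o,im,d,i=snap("wrist"); X=world("wrist",d,i,o); np.savez("w2.npz",X=X,im=im)
cv2.imwrite("pics/w2.png",im[...,::-1])
rel(.636,.035,.0277,2.4)
E
```

```text
t 4.37 pos [ 0.6371 -0.0403  0.0459] yaw 2.36 tilt [-0.002  0.   ] F [-0.4 -0.4 -9.4] op 0.35 g 61.858638525009155 q [-0.25  0.53  1.55 -0.    1.06 -0.29]
rel [0.1881 0.005  0.0454] roll -0.0002
```

View pics/w2.png

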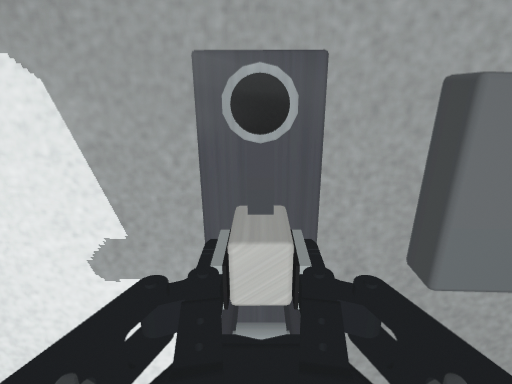

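The jack is held square to the tool, with the saddle ring centred at (260,102) and the slide box clear at right. I'll measure the saddle position and the jack's tilt.

```bash
python3 - <<'E'
from h import *
np.set_printoptions(suppress=True,precision=4)
X=np.load("w2.npz")["X"]
print("plate toe",np.nanmedian(X[54:60,215:305].reshape(-1,3),0),"mid",np.nanmedian(X[165:185,215:305].reshape(-1,3),0),"L",np.nanmedian(X[150:180,205:215].reshape(-1,3),0),"R",np.nanmedian(X[150:180,305:313].reshape(-1,3),0))
Q=X[60:145,215:303].reshape(-1,3); z=np.nanpercentile(Q[:,2],97); q=Q[abs(Q[:,2]-z)<.004]; print("saddle",len(q),q.mean(0),cv2.minAreaRect((q[:,:2]*1000).astype(np.float32)),z)
print("bench",np.nanmedian(X[20:40,100:180].reshape(-1,3),0))
# re-measure tab from top
o,im,d,i=snap("top"); Y=world("top",d,i)
Q=Y[160:190,174:194].reshape(-1,3);Q=Q[(Q[:,2]>.055)&(Q[:,2]<.073)];print("tabA",len(Q),cv2.minAreaRect((Q[:,:2]*1000).astype(np.float32)))
E
```

```text
plate toe [0.6316 0.0564 0.0279] mid [ 0.6342 -0.004   0.028 ] L [ 0.606  -0.0008  0.0278] R [0.6619 0.0016 0.0275]
saddle 4850 [0.633  0.0354 0.0661] ((633.032958984375, 34.71642303466797), (30.873519897460938, 31.75758171081543), 0.26001036167144775) 0.0672740218522705
bench [ 0.5615  0.0706 -0.0002]
tabA 1 ((655.9251098632812, 134.92465209960938), (0.0, 0.0), 0.0)
```

Emit:
drive_tool(
  plan=[
    [[0,0,0.02,0],[0,0,0.04,0],[0,0,0.04,0],[0.02,0.001,0.04,0],[0.06,0.002,0.04,0],[0.1,0.004,0.04,0],[0.14,0.006,0.04,0],[0.17,0.008,0.04,0],[0.187,0.008,0.04,0],[0.187,0.008,0.04,0],[0.187,0.008,0.042,0],[0.187,0.008,0.046,0]],
  ],
)

```text
time_s: 5.42
eef_pos: [0.6389, 0.0346, 0.0284]
eef_rot: [0.0, 0.692, 0.722, 0.0]
wrist_force: [0.4, -0.4, -9.0]
opening: 0.343
grasp_force: 61.9
```

```bash
python3 - <<'E'
from h import *
np.set_printoptions(suppress=True,precision=4)
rel(.636,.035,.0277,2.4)
o,im,d,i=snap("wrist"); X=world("wrist",d,i,o); np.savez("w3.npz",X=X,im=im)
cv2.imwrite("pics/w3.png",im[...,::-1])
print("plate",np.nanmedian(X[165:185,215:305].reshape(-1,3),0))
E
```

```text
t 5.42 pos [0.6389 0.0346 0.0284] yaw 2.37 tilt [ 0.001 -0.001] F [ 0.4 -0.4 -9. ] op 0.34 g 61.878511905670166 q [-0.13  0.56  1.55 -0.    1.03 -0.17]
rel [ 0.0014 -0.0072  0.0017] roll -0.0002
plate [0.6359 0.084  0.0635]
```

View pics/w3.png

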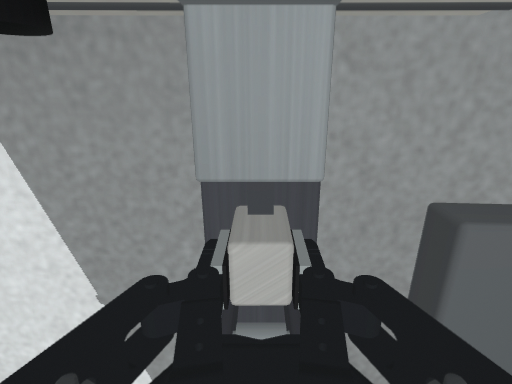

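The tab is centred laterally on the jack, at columns 196–324 against 203–320 for the plate, with its tip at row 181. I'll check the depth-wise centring.

```bash
python3 - <<'E'
from h import *
np.set_printoptions(suppress=True,precision=4)
X=np.load("w3.npz")["X"]
m=abs(X[...,2]-.064)<.004; m[:, :170]=0; m[:,350:]=0; m[190:]=0
Q=X[m]; r=cv2.minAreaRect((Q[:,:2]*1000).astype(np.float32)); print(r,Q[:,2].mean())
print("tip", np.nanmedian(X[176:180,200:320].reshape(-1,3),0), "root", np.nanmedian(X[10:14,200:320].reshape(-1,3),0),"L/R",X[100,192:198,0],X[100,322:330,0])
rel(.636,.035,.0277,2.4)
o=ctrl.get_obs();print("saddle now",o["eef_pos"]+[-.0041,.0757,0])
E
```

```text
((634.681396484375, 110.93260955810547), (50.60108184814453, 60.578941345214844), 2.564131736755371) 0.06373558905227346
tip [0.6361 0.0828 0.0636] root [0.6334 0.1385 0.0637] L/R [0.6108 0.6112 0.6114 0.612  0.6124 0.6127] [0.6566 0.6569 0.6573 0.658  0.6581 0.6586 0.6586 0.6595]
t 5.47 pos [0.6386 0.0343 0.0278] yaw 2.33 tilt [ 0. -0.] F [-1.   1.1 -8.9] op 0.34 g 62.0323383808136 q [-0.13  0.56  1.56 -0.    1.03 -0.17]
rel [ 0.0019 -0.0064  0.0003] roll -0.0004
saddle now [0.6345 0.11   0.0278]
```

Emit:
drive_tool(
  plan=[
    [[0,0,0.002,0],[0,0,0.003,0],[0,0,0.003,0]],
  ],
)

```text
time_s: 5.72
eef_pos: [0.6385, 0.0343, 0.0277]
eef_rot: [-0.0, 0.693, 0.721, -0.0]
wrist_force: [-4.6, -0.5, 0.2]
opening: 0.344
grasp_force: 63.0
```

Emit:
drive_tool(
  plan=[
    [[0,0,0,0],[0,0,0,0],[0,0,0,0],[0,0,0,0],[0,0,0,0],[0,0,0,0],[0,0,0,0],[0,0,0,0],[0,0,0,0]],
  ],
  jaw=0,
)

```text
time_s: 6.47
eef_pos: [0.6385, 0.0351, 0.0268]
eef_rot: [-0.0, 0.692, 0.722, 0.0]
wrist_force: [-0.1, -0.3, -0.2]
opening: 0.999
grasp_force: 0.0
```

Emit:
drive_tool(
  plan=[
    [[0,0,-0.05,0],[0,0,-0.14,0],[0,0,-0.24,0],[0,0,-0.34,0],[0,0,-0.4,0],[0,0,-0.4,0],[0,0,-0.4,0]],
  ],
)

```text
time_s: 7.05
eef_pos: [0.6398, 0.035, 0.1894]
eef_rot: [0.002, 0.692, 0.722, 0.001]
wrist_force: [-0.0, 0.4, -1.1]
opening: 1.0
grasp_force: 0.0
```

```bash
python3 - <<'E'
from h import *
np.set_printoptions(suppress=True,precision=4)
h=np.array([-.042,.999]);s=np.array([.6345,.110])
p=s-h*(.065+.166); print("paddle pred",p)
o,im,d,i=snap("top"); Y=world("top",d,i)
m=(abs(Y[...,0]-p[0])<.05)&(abs(Y[...,1]-p[1])<.06)&(abs(Y[...,2]-.118)<.015); Q=Y[m];print("paddle top cam",len(Q),Q.mean(0),cv2.minAreaRect((Q[:,:2]*1000).astype(np.float32)))
o,im,d,i=snap("wrist"); X=world("wrist",d,i,o)
c=s-h*.075
m=(X[...,2]>.052)&(X[...,2]<.066)&(np.hypot(X[...,0]-c[0],X[...,1]-c[1])<.025);Q=X[m];print("block pred",c,"meas",len(Q),Q.mean(0),cv2.minAreaRect((Q[:,:2]*1000).astype(np.float32)))
rel(p[0],p[1],.15,2.4)
E
```

```text
paddle pred [ 0.6442 -0.1208]
paddle top cam 161 [ 0.6435 -0.1229  0.1182] ((643.6959228515625, -118.4815673828125), (34.915374755859375, 56.283485412597656), 3.6696600914001465)
block pred [0.6376 0.0351] meas 1003 [0.6379 0.0357 0.0573] ((637.6239624023438, 34.89126968383789), (29.21211814880371, 33.269065856933594), 3.3491694927215576)
t 7.15 pos [0.6377 0.0352 0.1857] yaw 2.37 tilt [-0.002  0.   ] F [-0.2  0.4  0.2] op 1.0 g 0.0 q [-0.13  0.36  1.48 -0.    1.3  -0.17]
rel [-0.3902  0.0003  0.0891] roll -0.0002
```

Emit:
drive_tool(
  plan=[
    [[-0.09,0,0,0],[-0.18,0,0,0],[-0.27,0,0,0],[-0.34,0,0,0],[-0.38,0,0,0],[-0.391,0,0,0],[-0.391,0,0.04,0],[-0.391,0,0.08,0],[-0.391,0,0.11,0],[-0.391,0,0.11,0],[-0.391,0,0.11,0],[-0.391,0,0.11,0]],
  ],
  jaw=1,
)

```text
time_s: 8.15
eef_pos: [0.6454, -0.1205, 0.1434]
eef_rot: [0.0, 0.692, 0.722, 0.0]
wrist_force: [0.4, 0.4, 0.3]
opening: 0.003
grasp_force: 0.0
```

```bash
python3 - <<'E'
from h import *
rel(.6436,-.1210,.118,2.4)
E
```

```text
t 8.15 pos [ 0.6454 -0.1205  0.1434] yaw 2.42 tilt [ 0. -0.] F [0.4 0.4 0.3] op 0.0 g 0.0 q [-0.37  0.44  1.46  0.    1.24 -0.41]
rel [-0.0011 -0.0045  0.0634] roll 0.0001
```

Emit:
drive_tool(
  plan=[
    [[0,-0.004,0.045,0],[-0.002,-0.004,0.065,0],[-0.008,-0.004,0.078,0],[-0.016,-0.004,0.092,0],[-0.023,-0.004,0.107,0],[-0.0285,-0.004,0.122,0],[-0.034,-0.004,0.138,0],[-0.038,-0.004,0.153,0],[-0.042,-0.004,0.169,0],[-0.045,-0.004,0.185,0],[-0.047,-0.004,0.2,0],[-0.048,-0.004,0.212,0]],
  ],
)

```text
time_s: 9.15
eef_pos: [0.6448, -0.1392, 0.0591]
eef_rot: [-0.0, 0.692, 0.722, 0.001]
wrist_force: [-2.8, 9.8, 11.7]
opening: -0.0
grasp_force: 6.1
```

```bash
python3 - <<'E'
from h import *
rel(.6436,-.1210,.118,2.4)
E
```

```text
t 9.15 pos [ 0.6448 -0.1392  0.0591] yaw 2.38 tilt [0.001 0.002] F [-2.8  9.8 11.7] op -0.0 g 6.108709790278226 q [-0.39  0.55  1.49  0.    1.1  -0.44]
rel [ 0.046  -0.001  -0.1471] roll -0.0001
```

Emit:
drive_tool(
  plan=[
    [[0.003,0,0.003,0],[0.005,0,0.007,0],[0.005,0,0.01,0],[0.005,0,0.01,0]],
  ],
)

```text
time_s: 9.48
eef_pos: [0.645, -0.1392, 0.0569]
eef_rot: [0.001, 0.692, 0.722, 0.0]
wrist_force: [-5.4, 3.0, 17.2]
opening: -0.001
grasp_force: 8.1
```

```bash
python3 - <<'E'
from h import *
np.set_printoptions(suppress=True,precision=4)
rel(.6436,-.1210,.118,2.4)
for n in ("top","scene"):
    o,im,d,i=snap(n); Y=world(n,d,i); np.savez(n+"2.npz",X=Y,im=im)
    m=(abs(Y[...,0]-.5556)<.17)&(Y[...,1]>.142)&(Y[...,1]<.16)&(abs(Y[...,2]-.118)<.02); print(n,"front rim z",np.nanmedian(Y[m],0))
T=np.load("top2.npz");a=cv2.resize(T["im"][135:255,140:330],None,fx=4,fy=4,interpolation=cv2.INTER_CUBIC);cv2.imwrite("pics/crop3.png",a[...,::-1])
T=np.load("top.npz")["X"];m=(abs(T[...,0]-.5556)<.17)&(T[...,1]>.142)&(T[...,1]<.16)&(abs(T[...,2]-.118)<.02); print("before",np.nanmedian(T[m],0))
T=np.load("scene.npz")["X"];m=(abs(T[...,0]-.5556)<.17)&(T[...,1]>.142)&(T[...,1]<.16)&(abs(T[...,2]-.118)<.02); print("before sc",np.nanmedian(T[m],0))
E
```

```text
t 9.48 pos [ 0.645  -0.1392  0.0569] yaw 2.38 tilt [ 0.001 -0.001] F [-5.4  3.  17.2] op -0.0 g 8.147242674967856 q [-0.39  0.55  1.49 -0.    1.1  -0.43]
rel [ 0.0455 -0.0013 -0.1529] roll -0.0001
top front rim z [0.569  0.1506 0.1185]
scene front rim z [0.5604 0.153  0.1196]
before [0.5482 0.1509 0.1087]
before sc [0.5715 0.1519 0.1094]
```

View pics/crop3.png

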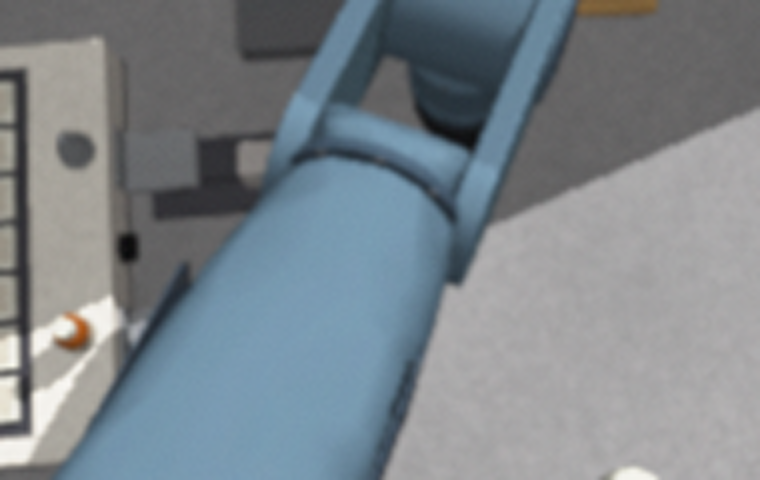

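The crop shows the warmer's front rim raised: z is 0.1185, up from 0.1087, about 10 mm. The jack is still under the far tab, and the cone (75,150) and vial (72,330) are standing. I'll press firmly against the stop, then follow the arc back up.

Emit:
drive_tool(
  plan=[
    [[0,0,0.005,0],[0,0,0.009,0],[0,0,0.009,0]],
  ],
)

```text
time_s: 9.83
eef_pos: [0.6452, -0.1393, 0.056]
eef_rot: [0.001, 0.692, 0.722, 0.0]
wrist_force: [-13.9, 5.5, 32.7]
opening: 0.002
grasp_force: 16.6
```

Emit:
drive_tool(
  plan=[
    [[0,0,-0.016,0],[0.002,0,-0.034,0],[0.005,0,-0.05,0],[0.008,0,-0.066,0],[0.012,0,-0.082,0],[0.017,0,-0.098,0],[0.023,0,-0.114,0],[0.03,0,-0.13,0],[0.038,0,-0.147,0],[0.0455,0,-0.165,0],[0.0455,0,-0.19,0],[0.0455,0,-0.2,0]],
  ],
)

```text
time_s: 10.83
eef_pos: [0.6436, -0.1203, 0.1316]
eef_rot: [0.0, 0.692, 0.722, 0.0]
wrist_force: [-0.3, -0.2, -0.1]
opening: 0.003
grasp_force: 0.0
```

Emit:
drive_tool(
  plan=[
    [[0,0,-0.01,0],[0,0,-0.01,0],[0,0,-0.01,0],[0,0,-0.01,0]],
  ],
)

```text
time_s: 11.17
eef_pos: [0.6428, -0.1202, 0.1336]
eef_rot: [-0.001, 0.692, 0.722, -0.0]
wrist_force: [0.1, -0.5, -0.8]
opening: 0.003
grasp_force: 0.0
```

```bash
python3 - <<'E'
from h import *
np.set_printoptions(suppress=True,precision=4)
rel(.6436,-.1210,.118,2.4)
for n in ("top","scene"):
    o,im,d,i=snap(n); Y=world(n,d,i); np.savez(n+"3.npz",X=Y,im=im)
    m=(abs(Y[...,0]-.5556)<.17)&(Y[...,1]>.142)&(Y[...,1]<.16)&(abs(Y[...,2]-.118)<.02); print(n,"front rim z",np.nanmedian(Y[m],0))
o,im,d,i=snap("wrist"); X=world("wrist",d,i,o); np.savez("w4.npz",X=X,im=im)
cv2.imwrite("pics/w4.png",im[...,::-1])
E
```

```text
t 11.17 pos [ 0.6428 -0.1202  0.1336] yaw 2.36 tilt [-0.001  0.   ] F [ 0.1 -0.5 -0.8] op 0.0 g 0.0 q [-0.37  0.45  1.47 -0.    1.22 -0.41]
rel [-0.002   0.0019  0.0391] roll -0.0002
top front rim z [0.6039 0.1517 0.1088]
scene front rim z [0.5709 0.1519 0.1093]
```

View pics/w4.png

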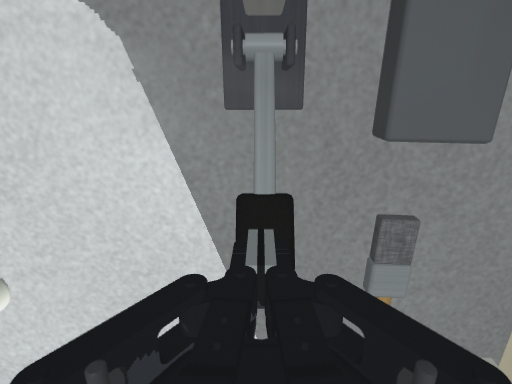

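The handle is back up at (265,110)–(265,200) with the fingers just above the paddle, and the rim is back at 0.109. I'll check whether the jack has moved.

```bash
python3 - <<'E'
from h import *
np.set_printoptions(suppress=True,precision=4)
X=np.load("w4.npz")["X"]
m=(X[...,2]>.006)&(X[...,2]<.014); m[:,:200]=0; m[:,330:]=0; m[130:]=0; m[:60]=0
Q=X[m]; print("plate heel edge y",np.percentile(Q[:,1],2),"expected",.110-.165*.999, "x range",np.percentile(Q[:,0],[2,98]),"mid exp",.6345+.042*.145)
X=np.load("top3.npz")["X"]; c=(.6376,.0351)
m=(abs(X[...,2]-.057)<.006)&(np.hypot(X[...,0]-c[0],X[...,1]-c[1])<.028);print("block",m.sum(),X[m].mean(0))
for n in("top","top3"):
  X=np.load(n+".npz")["X"]
  for r in ((.63,.165),(.48,.16)):
    m=(X[...,2]>.12)&(X[...,2]<.17)&(np.hypot(X[...,0]-r[0],X[...,1]-r[1])<.03);print(n,m.sum(),X[m].mean(0))
E
```

```text
plate heel edge y -0.05508386709608353 expected -0.05483500000000001 x range [0.607  0.6746] mid exp 0.64059
block 0 [nan nan nan]
top 56 [0.6289 0.1645 0.1363]
top 80 [0.4796 0.1574 0.1465]
top3 56 [0.6286 0.1642 0.1362]
top3 65 [0.4802 0.1593 0.15  ]<stdin>:7: RuntimeWarning: Mean of empty slice.
  ret = um.true_divide(
```

Emit:
drive_tool(
  plan=[
    [[0,-0.002,0.022,0],[-0.002,-0.003,0.04,0],[-0.008,-0.003,0.054,0],[-0.015,-0.003,0.068,0],[-0.022,-0.003,0.083,0],[-0.027,-0.003,0.098,0],[-0.032,-0.003,0.114,0],[-0.036,-0.003,0.129,0],[-0.039,-0.003,0.145,0],[-0.041,-0.003,0.161,0],[-0.043,-0.003,0.176,0],[-0.043,-0.003,0.188,0]],
  ],
)

```text
time_s: 12.32
eef_pos: [0.6432, -0.1385, 0.0601]
eef_rot: [0.001, 0.692, 0.722, -0.0]
wrist_force: [-4.1, -1.3, 13.4]
opening: -0.002
grasp_force: 6.4
```

Emit:
drive_tool(
  plan=[
    [[0,0,0.006,0],[0,0,0.011,0],[0,0,0.015,0],[0,0,0.015,0],[0,0,0.015,0]],
  ],
)

```text
time_s: 12.73
eef_pos: [0.6434, -0.1387, 0.0565]
eef_rot: [0.001, 0.692, 0.722, -0.0]
wrist_force: [-9.0, 1.8, 24.4]
opening: 0.002
grasp_force: 12.0
```

```bash
python3 - <<'E'
from h import *
np.set_printoptions(suppress=True,precision=4)
rel(.6436,-.1210,.118,2.4)
for n in ("top","scene"):
    o,im,d,i=snap(n); Y=world(n,d,i)
    m=(abs(Y[...,0]-.5556)<.17)&(Y[...,1]>.142)&(Y[...,1]<.16)&(abs(Y[...,2]-.118)<.02); print(n,"front rim z",np.nanmedian(Y[m],0))
E
```

```text
t 12.73 pos [ 0.6434 -0.1387  0.0565] yaw 2.38 tilt [ 0.001 -0.002] F [-9.   1.8 24.4] op 0.0 g 11.950654850734281 q [-0.39  0.55  1.5  -0.    1.09 -0.43]
rel [ 0.0439  0.0025 -0.1538] roll -0.0001
top front rim z [0.5687 0.1507 0.1187]
scene front rim z [0.5584 0.1528 0.1196]
```

Fully down for the second time, at 24 N. Now back up.

Emit:
drive_tool(
  plan=[
    [[0,0,-0.018,0],[0.002,0,-0.036,0],[0.005,0,-0.052,0],[0.008,0,-0.068,0],[0.012,0,-0.084,0],[0.017,0,-0.1,0],[0.023,0,-0.116,0],[0.03,0,-0.132,0],[0.038,0,-0.149,0],[0.0435,0,-0.167,0],[0.0435,0,-0.19,0],[0.0435,0,-0.204,0]],
  ],
)

```text
time_s: 13.83
eef_pos: [0.6419, -0.12, 0.1352]
eef_rot: [-0.0, 0.692, 0.722, -0.0]
wrist_force: [-0.5, 0.2, 0.2]
opening: 0.0
grasp_force: 0.0
```

Emit:
drive_tool(
  plan=[
    [[0,0,0,0],[0,0,0,0],[0,0,0,0],[0,0,0,0],[0,0,0,0]],
  ],
)

```text
time_s: 14.25
eef_pos: [0.6417, -0.1201, 0.1341]
eef_rot: [-0.001, 0.692, 0.722, -0.0]
wrist_force: [-0.7, -0.4, -0.2]
opening: -0.007
grasp_force: 0.0
```

```bash
python3 - <<'E'
from h import *
np.set_printoptions(suppress=True,precision=4)
rel(.6436,-.1210,.118,2.4)
o,im,d,i=snap("top"); Y=world("top",d,i)
m=(abs(Y[...,0]-.5556)<.17)&(Y[...,1]>.142)&(Y[...,1]<.16)&(abs(Y[...,2]-.118)<.02); print("front rim z",np.nanmedian(Y[m],0))
o,im,d,i=snap("wrist"); X=world("wrist",d,i,o)
m=(X[...,2]>.006)&(X[...,2]<.014); m[:,:200]=0; m[:,330:]=0; m[130:]=0; m[:60]=0
Q=X[m]; print("heel y",np.percentile(Q[:,1],2),"x",np.percentile(Q[:,0],[2,98]))
m=np.zeros(X.shape[:2],bool); m[190:235,236:296]=1; Q=X[m]; print("paddle z max",np.nanpercentile(Q[Q[:,1]>-.12][:,2],[50,95]),"earlier",end=" ")
Q=np.load("w4.npz")["X"][m]; print(np.nanpercentile(Q[Q[:,1]>-.12][:,2],[50,95]))
E
```

```text
t 14.25 pos [ 0.6417 -0.1201  0.1341] yaw 2.36 tilt [-0.001  0.   ] F [-0.7 -0.4 -0.2] op -0.01 g 0.0 q [-0.37  0.44  1.48 -0.    1.22 -0.41]
rel [-0.0024  0.0047  0.0404] roll -0.0002
front rim z [0.6034 0.1518 0.1087]
heel y -0.054940538334119916 x [0.6068 0.6746]
paddle z max [0.112  0.1393] earlier [0.1121 0.1386]
```

Everything is unchanged and the handle is fully up. Third press, and hold.

Emit:
drive_tool(
  plan=[
    [[0,0.002,0.022,0],[-0.002,0.002,0.04,0],[-0.008,0.002,0.054,0],[-0.015,0.002,0.068,0],[-0.022,0.002,0.083,0],[-0.027,0.002,0.098,0],[-0.032,0.002,0.114,0],[-0.036,0.002,0.129,0],[-0.039,0.002,0.145,0],[-0.041,0.002,0.161,0],[-0.043,0.002,0.176,0],[-0.043,0.002,0.189,0]],
  ],
)

```text
time_s: 15.35
eef_pos: [0.6442, -0.1385, 0.0603]
eef_rot: [0.001, 0.692, 0.722, -0.0]
wrist_force: [-3.5, -0.9, 13.0]
opening: -0.0
grasp_force: 6.4
```

Emit:
drive_tool(
  plan=[
    [[0,0,0.006,0],[0,0,0.011,0],[0,0,0.016,0],[0,0,0.016,0],[0,0,0.016,0],[0,0,0.016,0],[0,0,0.016,0],[0,0,0.016,0]],
  ],
)

```text
time_s: 16.02
eef_pos: [0.6444, -0.1387, 0.0565]
eef_rot: [0.001, 0.692, 0.722, -0.0]
wrist_force: [-9.3, 0.3, 25.4]
opening: -0.003
grasp_force: 12.4
```

```bash
python3 - <<'E'
from h import *
np.set_printoptions(suppress=True,precision=4)
rel(.6436,-.1210,.118,2.4)
for n in ("top","scene"):
    o,im,d,i=snap(n); Y=world(n,d,i); cv2.imwrite(f"pics/{n}9.png",im[...,::-1])
    m=(abs(Y[...,0]-.5556)<.17)&(Y[...,1]>.142)&(Y[...,1]<.16)&(abs(Y[...,2]-.118)<.02); print(n,"front rim z",np.nanmedian(Y[m],0))
E
```

```text
t 16.02 pos [ 0.6444 -0.1387  0.0565] yaw 2.38 tilt [ 0.001 -0.002] F [-9.3  0.3 25.4] op -0.0 g 12.394923213869333 q [-0.39  0.55  1.49 -0.    1.09 -0.43]
rel [ 0.044   0.     -0.1539] roll -0.0001
top front rim z [0.5654 0.1508 0.1187]
scene front rim z [0.5595 0.153  0.1196]
```

View pics/scene9.png

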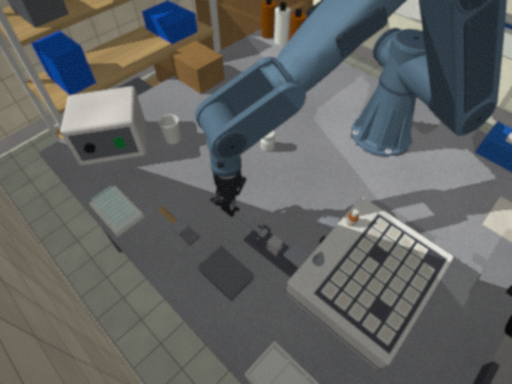

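The scene shows the gripper holding the paddle down at (230,205) and the jack under the far tab. The cone (318,258), the vial (352,216) and the other bystanders are where they were. Handing in.

```bash
python3 -c "
from bench import ctrl
print(ctrl.hand_in())"
```

```text
the job is handed in; nothing more can be done
None
```

The job is handed in: the jack is centred under the cone-marked tab, two full strokes are done, and the handle is held fully down on the third press with the warmer's front edge raised about 10 mm.

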